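Straighten the spice jars under the counter shelf with a ruler

ROBOT

A 6-joint arm with a two-finger parallel gripper is mounted at the origin on a cart in front of the work surface, level with it; the furniture and walls round the work are solid. World frame = base frame: x ahead of the robot, y to its left, z up, the work surface at z = 0. Lengths are in m, angles in rad, forces in N, time in s.
With the tool pointing down it reaches from about 0.325 to 0.9 m from the base axis. Payload 3.5 kg.
Tool frame: the origin (TCP) lies on the centre line of the jaws, within the pads' length; the fingertips stand 14 mm ahead of it and the grasp point (between the pads) lies 5 mm behind it; z points along the fingers, y is the line along which they close (so a half turn about z gives the same grasp; the last joint's range is limited). The gripper opens to 85 mm and grips with 20 to 120 N. Pads are 22 mm wide; open, the fingers measure 114 mm over their backs; the gripper's body (76 mm by 85 mm) begins 54 mm behind the grasp point. The pads swing forward as they close: fully open they stand 13 mm farther back than shut.
Start: joints at [1.025, 0.276, -0.026, 1.268, 0, 1.467], TCP at [0.268, 0.565, 0.216] pointing down, gripper open.
Joint ranges: [-3.12, 3.12], [-0.85, 1.88], [-1.08, 1.24], [-1.95, 2.15], [-1.57, 1.53], [-3.14, 3.14]. Speed limits (rad/s): [2.57, 2.57, 3.14, 3.14, 3.14, 3.14].

INTERFACE

Orientations are given as a unit quaternion [w, x, y, z].
In Python, from workcell import * gives the robot as it stands.
- The arm moves only by the shell command python3 -m inch 'ROWS' [FORCE]. ROWS is JSON, one flat list of numbers, 7 for each row, row after row: the opening, from -1 (shut) to 1 (fully open), so that 0 is half open, then the shift along the tool's x, y, z in cm, then the turn, a rotation vector about the tool's x, y, z in degrees. A call has 1 to 20 rows; each row is the pose to reach, as a shift and turn from the pose commanded when the call began, along the tool's axes at that moment; what a row does not reach only later rows make up. A row lasts 1/12 s, in which the tool goes at most 41.7 mm and 7.16 degrees, less where a joint would pass 70% of its speed; a pose out of reach is approached as far as the arm can. A call with a gripper value outside its range is refused whole. The fingers move at their own pace and stop on an object; FORCE is the grip in N (left out, the last holds). Time passes only in rows, so rows that repeat a pose let the fingers close. It gives the time, the measured TCP pose, the force, the opening and the grip force at its end, in the units of the state.
- get_state(): the state, without advancing time (a new reading comes with each control period).
- snapshot(name): name is "scene" or "top" or "wrist"; returns the picture (420x560x3 uint8, red, green, blue); there is no depth.
- get_calibration(name): a dict with "intrinsics" (3x3 intrinsics, pixels), "D" ([k1, k2, p1, p2, k3] as OpenCV has them; the pictures are not rectified), "xyz" and "orientation" of the camera in the world. Camera axes: x right, y down, z forward; pixel columns grow to the right and rows downward; lengths in m; the calibration is good to about 2 mm. A picture is of the moment at which its call begins: read the wrist's pose just before it. get_calibration takes no time and is no camera call; for the wrist camera it gives the pose at the moment of the call.
- hand_in(): hands the job in; it is judged then, once.
The state is a dict: "time_s": time; "q": joint angles; "dq": joint speeds; "joint_torque": joint torques, N m; "position": TCP position; "orientation": TCP orientation; "ft_force": force on the tool from outside, world axes, zero at the start; "moment": the same for the moment, N m; "gripper_width": finger opening in m; "grip_force": force on a finger pad.
Only numpy, scipy, OpenCV 4.12 (cv2) and the standard library are available. Lean on these libraries where they do the work, as an engineer would, in place of code of your own. Each camera call takes 0.05 s, during which the arm holds its last target. There are 200 camera calls.

TASK

Three spice jars stand out of line at the front of the low counter shelf. Take the flat wooden ruler from its rest and push the jars back under the shelf with its edge until they stand upright in one straight row, fronts level with the front of the honey pot at one end of the shelf (not the tin at the other end), then set the ruler back in its rest as you found it. Do not touch the jars with the gripper, and do not knock the jars over, hit the shelf or move the pot and the tin.

Things in the scene. Friction and masses are not known exactly. Their poses are not given: they have to be found in the camera images.
- ruler_grip (a point): Place to pinch the ruler, across its 8 mm thickness, fingers pointing along the face (hand on the robot's side, tilted 40 degrees): middle of length and thickness, 18 below the upper edge and 102 above the lower edge along the face. Axes as it leans in the rest: x level, away from the robot; y along its length, to the left; z straight up.
- rest_seat (a point): Dark wooden rest, fixed: base 10 thick, a lip 13 high beyond the ruler's foot, two leaning ribs under the near face 55 either side of the middle, reaching 79 up the face. This point and its axes are where ruler_grip and its axes lie when the ruler is home. The ruler lifts straight up out of it and returns the same way; let go within 2 mm of home and it settles.
- riser: Low wooden counter shelf, fixed, 420 wide, 200 deep. Origin on the worktop under the middle of the board's front edge; x points under the shelf, away from the robot, y to its left, z up. Board underside 155 above the worktop, board 18 thick: an upright hand cannot go under it. Inner faces of the side panels at y = +-187. Mug and tea box stand on it.
- jar_left_centre (a point): Left spice jar, upright, round, 41 diameter, 105 high, 80 to 155 g; point at its centre, half-way up. The three jars stand on the worktop about 60 apart along the shelf's y, each a different amount too far forward, nothing between them or right behind them. They slide upright when pushed low down.
- jar_mid_centre (a point): Middle spice jar, the same kind and point.
- jar_right_centre (a point): Right spice jar, the same kind and point.
- honey_pot_centre (a point): Honey pot of turned wood, ribbed domed body, 76 diameter, 82 high, loose; point at its centre, half-way up; axes parallel to the shelf's. It stands at the left or right end under the shelf, about 144 from the middle. Its foremost point, 38 in front of its centre along the shelf's x, sets the row's line, 15 to 45 behind the board's front edge.
- tin: Low round food tin with a flat lid, 75 diameter, 58 high, loose, at the other end under the shelf; origin at the centre of its underside. Its depth means nothing; it stays where it is.
- ruler: Flat rectangular wooden ruler (small board), 170 long, 120 high, 8 thick, 110 g, leaning in its rest 40 degrees from vertical, top towards the robot. Origin at the middle of its lower edge, half-way through the thickness; axes as at ruler_grip: the face runs down along (sin 40, 0, -cos 40), its far side looks along (cos 40, 0, sin 40). Pushed along x, the far lower corner leads.
- honey_pot: The honey pot; origin at the centre of its underside.
- jar_left: The left spice jar; origin at the centre of its underside.
- jar_mid: The middle spice jar; origin at the centre of its underside.
- jar_right: The right spice jar; origin at the centre of its underside.

How it is judged:
By the outcome, as a careful person would: the job done as asked, in the order asked, and still so for the second after the job is handed in, with the robot touching nothing.
It also fails if it takes over 51 s, if anything falls off the work surface, if the arm or the gripper's body presses on something with over 40 N, if the wrist force passes 120 N, or if a joint passes its speed limit or range.

## Working session

There is one attempt and no reset: what is moved stays moved. The work goes in short steps, Python scripts to look and compute and a shell command to move; the robot and the scene stay as the last step left them, time stands still between calls to the robot, and variables do not carry over. Pictures are saved under pics/ and viewed, at most 10 in all, crops included, and the job is handed in when it is done.

```bash
ls; mkdir -p pics; python3 - <<'E'
from workcell import *
import cv2
for n in ("scene","top"):
    im=snapshot(n); cv2.imwrite(f"pics/{n}0.png",im[:,:,::-1])
    c=get_calibration(n); print(n,c)
s=get_state();print(s["position"],s["orientation"],s["time_s"])
E
```

```text
pics
scene {'intrinsics': array([[384.11915733,   0.        , 283.05634702],
       [  0.        , 384.11915733, 210.96559938],
       [  0.        ,   0.        ,   1.        ]]), 'D': array([-0.09848813,  0.        ,  0.        ,  0.        ,  0.        ]), 'xyz': array([0.01194953, 0.34255079, 0.66657785]), 'orientation': array([ 0.20170168, -0.43106962,  0.80189767, -0.3611863 ])}
top {'intrinsics': array([[395.32509759,   0.        , 282.0692108 ],
       [  0.        , 395.32509759, 210.27102615],
       [  0.        ,   0.        ,   1.        ]]), 'D': array([-0.03876533,  0.        ,  0.        ,  0.        ,  0.        ]), 'xyz': array([ 0.44853741, -0.00996585,  1.08769533]), 'orientation': array([-0.05097262,  0.70979524, -0.70111656,  0.04503418])}
[0.26742471 0.56408172 0.2148513 ] [-3.21302154e-04  2.19609386e-01  9.75587364e-01 -9.54138075e-04] 0.1
```

View pics/scene0.png

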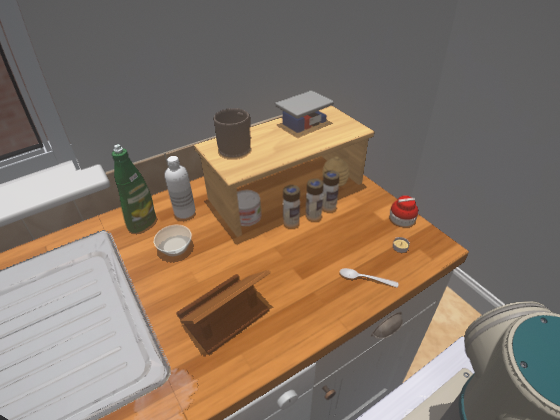

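View pics/top0.png

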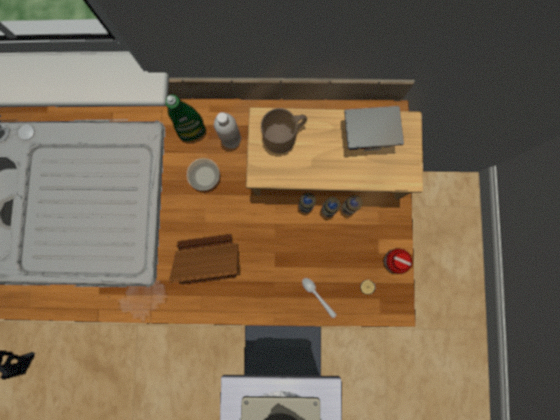

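The shelf is at upper right, with the tin at its left end (scene 247,207) and the honey pot at its right end (scene 335,172). The jars stand at scene (291,207), (315,200) and (330,190), and the ruler in its rest at (225,310). I'll enlarge these for accurate pixels.

```bash
python3 - <<'E'
import cv2,numpy as np
s=cv2.imread("pics/scene0.png");t=cv2.imread("pics/top0.png")
def crop(im,x,y,w,h,k,n):
    c=cv2.resize(im[y:y+h,x:x+w],None,fx=k,fy=k,interpolation=cv2.INTER_CUBIC)
    for i in range(0,w,10): cv2.line(c,(i*k,0),(i*k,12 if i%50==0 else 5),(255,255,255),1)
    for i in range(0,h,10): cv2.line(c,(0,i*k),(12 if i%50==0 else 5,i*k),(255,255,255),1)
    cv2.imwrite(n,c)
crop(s,170,100,210,150,0 or 3,"pics/c1.png")  # jars
a=cv2.resize(s[110:250,190:390],None,fx=4,fy=4,interpolation=cv2.INTER_CUBIC)
cv2.imwrite("pics/c1.png",a)
b1=cv2.resize(t[230:290,165:245],None,fx=5,fy=5,interpolation=cv2.INTER_CUBIC)
b2=cv2.resize(s[260:360,170:280],None,fx=3,fy=3,interpolation=cv2.INTER_CUBIC)
b3=cv2.resize(t[180:225,240:430],None,fx=4,fy=4,interpolation=cv2.INTER_CUBIC)
o=np.zeros((600,800,3),np.uint8); o[:300,:400]=b1; o[:300,440:770]=b2; o[400:580,:760]=b3
cv2.imwrite("pics/c2.png",o)
E
```

```text
(no output)
```

View pics/c1.png

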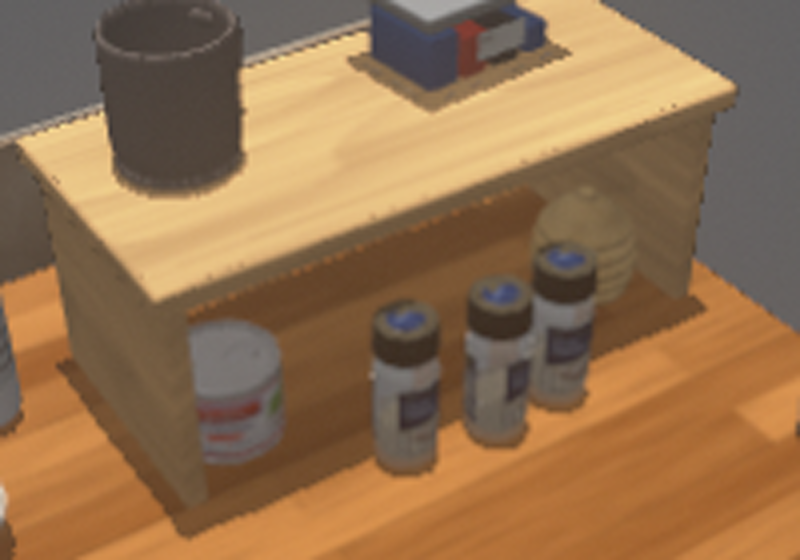

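View pics/c2.png

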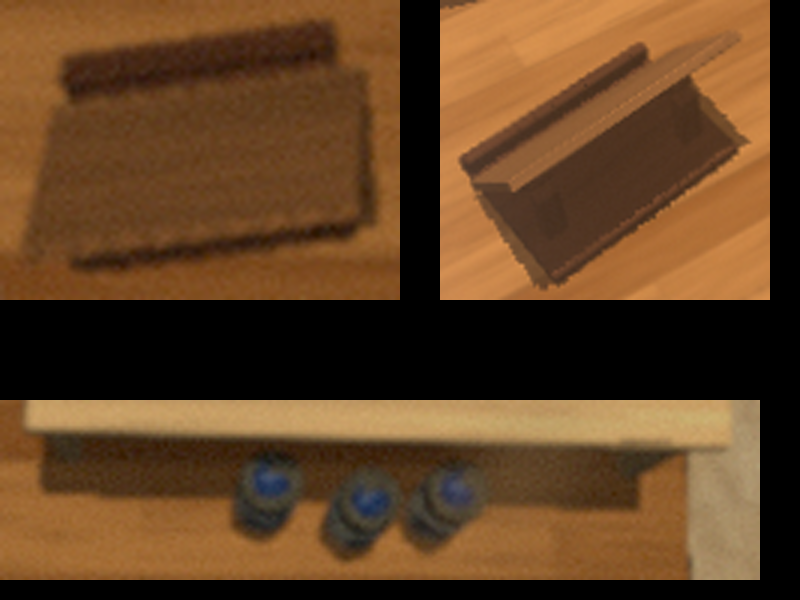

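The ruler's far face is visible in the top crop, with its upper edge running (28,255) to (372,222) and its lower edge (55,103) to (365,70). Jar lids are at (272,478), (372,500) and (458,490), and the board front edge runs (28,430) to (730,445). I'll compute a first estimate and check the wrist camera.

```bash
cat > h.py <<'E'
import numpy as np, cv2
from workcell import *
from scipy.spatial.transform import Rotation as R
from scipy.optimize import least_squares
def rot(q): return R.from_quat(np.roll(q,-1))
def proj(c,P):
    M=rot(c["orientation"]).as_matrix()
    rv=cv2.Rodrigues(M.T)[0]; t=-M.T@c["xyz"]
    return cv2.projectPoints(np.asarray(P,float).reshape(-1,3),rv,t,c["intrinsics"],np.asarray(c["D"]))[0][:,0]
def ray(c,uv):
    n=cv2.undistortPoints(np.array([[uv]],float),c["intrinsics"],np.asarray(c["D"]))[0,0]
    return rot(c["orientation"]).apply([n[0],n[1],1.])
def onz(c,uv,z):
    d=ray(c,uv); return c["xyz"]+d*(z-c["xyz"][2])/d[2]
s40,c40=np.sin(np.radians(40)),np.cos(np.radians(40))
def delta(p,Rw,pos=None,q=None):
    "shift in cm & rotvec deg in tool axes from current measured pose"
    s=get_state(); Rc=rot(s["orientation"] if q is None else q); p0=s["position"] if pos is None else pos
    return np.round(Rc.inv().apply(np.array(p)-p0)*100,2), np.round((Rc.inv()*Rw).as_rotvec(degrees=True),1)
E
python3 - <<'E'
from h import *
T=get_calibration("top");S=get_calibration("scene");W=get_calibration("wrist")
cc=lambda u,v,x0,y0,k:(x0+(u+.5)/k-.5,y0+(v+.5)/k-.5)
t1=lambda u,v:cc(u,v,165,230,5); t3=lambda u,v:cc(u,v-400,240,180,4)
s1=lambda u,v:cc(u,v,190,110,4); s2=lambda u,v:cc(u-440,v,170,260,3)
for p in [(28,430),(730,445)]: print("board",onz(T,t3(*p),.17))
for p,q in [((272,478),(407,320)),((372,500),(503,293)),((458,490),(567,258))]: print("jar",onz(T,t3(*p),.105),onz(S,s1(*q),.105))
print("pot",onz(S,s1(585,190),.082))
print("panel bottoms",onz(S,s1(190,505),0),onz(S,s1(685,297),0))
# ruler fit
def f(p):
    Rz=R.from_euler("z",p[2]); n=np.array([c40,0,s40]);u=np.array([-s40,0,c40])
    P=lambda a,y,side:Rz.apply(4e-3*side*n+u*a+np.array([0,y,0]))+[p[0],p[1],.0126]
    r=proj(T,[P(.12,.085,1),P(.12,-.085,1)])-[t1(28,255),t1(372,222)]
    r2=proj(S,[P(.12,.085,-1),P(.12,-.085,-1)])-[s2(510,190),s2(740,35)]
    return np.r_[r.ravel(),r2.ravel()]
o=least_squares(f,[.35,.2,0]); print("ruler origin",o.x,np.degrees(o.x[2]),o.fun.round(1))
s=get_state();Rt=rot(s["orientation"]);print("cam in tool",Rt.inv().apply(W["xyz"]-s["position"]),(Rt.inv()*rot(W["orientation"])).as_matrix().round(2),W["intrinsics"][0,0])
E
```

```text
board [0.62820862 0.08308449 0.17      ]
board [ 0.62414378 -0.33197152  0.17      ]
jar [ 0.61192501 -0.06481176  0.105     ] [ 0.60746195 -0.06207606  0.105     ]
jar [ 0.5986595  -0.12769106  0.105     ] [ 0.59693603 -0.12524158  0.105     ]
jar [ 0.60566237 -0.18184117  0.105     ] [ 0.60370415 -0.1801987   0.105     ]
pot [ 0.68392061 -0.2623076   0.082     ]
panel bottoms [0.64048713 0.07672671 0.        ] [ 0.62952992 -0.31847293  0.        ]
ruler origin [0.49034999 0.20285838 0.12857058] 7.3665514058379635 [-2.2 -0.6 -2.5 -1.8  1.6 -0.7  2.2  0.6]
cam in tool [ 0.06669543 -0.00078015 -0.15795907] [[-0.   -0.97 -0.26]
 [ 1.   -0.    0.  ]
 [-0.   -0.26  0.97]] 322.78849535855244
```

```bash
cat >> h.py <<'E'
def toolR(yaw):
    "tool orientation, 40 deg tilt, camera on the right"
    z=np.array([s40,0,-c40]);y=-np.array([c40,0,s40]);x=np.cross(y,z)
    return R.from_euler("z",yaw,degrees=True)*R.from_matrix(np.c_[x,y,z])
E
python3 - <<'E'
from h import *
print(delta([.425,.194,.20],toolR(7)))
E
```

```text
(array([-30.1 , -26.68,   1.53]), array([  23.3,  -42.5, -116.4]))
```

```bash
python3 -m inch '[1,-30,-26.7,1.5,23.3,-42.5,-116.4,1,-30,-26.7,1.5,23.3,-42.5,-116.4,1,-30,-26.7,1.5,23.3,-42.5,-116.4,1,-30,-26.7,1.5,23.3,-42.5,-116.4,1,-30,-26.7,1.5,23.3,-42.5,-116.4,1,-30,-26.7,1.5,23.3,-42.5,-116.4,1,-30,-26.7,1.5,23.3,-42.5,-116.4,1,-30,-26.7,1.5,23.3,-42.5,-116.4,1,-30,-26.7,1.5,23.3,-42.5,-116.4,1,-30,-26.7,1.5,23.3,-42.5,-116.4,1,-30,-26.7,1.5,23.3,-42.5,-116.4,1,-30,-26.7,1.5,23.3,-42.5,-116.4,1,-30,-26.7,1.5,23.3,-42.5,-116.4,1,-30,-26.7,1.5,23.3,-42.5,-116.4,1,-30,-26.7,1.5,23.3,-42.5,-116.4,1,-30,-26.7,1.5,23.3,-42.5,-116.4,1,-30,-26.7,1.5,23.3,-42.5,-116.4,1,-30,-26.7,1.5,23.3,-42.5,-116.4,1,-30,-26.7,1.5,23.3,-42.5,-116.4,1,-30,-26.7,1.5,23.3,-42.5,-116.4]'
python3 - <<'E'
from h import *
import pickle
s=get_state();print(s["q"],delta([.425,.194,.20],toolR(7)))
c=get_calibration("wrist");im=snapshot("wrist")[:,:,::-1]
pickle.dump(c,open("w1.pkl","wb"))
cv2.imwrite("pics/w1.png",cv2.resize(im,(800,600),interpolation=cv2.INTER_CUBIC))
E
```

```text
time_s: 1.77
position: [0.4236, 0.194, 0.2]
orientation: [-0.256, 0.702, -0.625, 0.226]
ft_force: [0.3, -0.2, -0.4]
gripper_width: 0.0851
grip_force: 0.0
[ 0.41288242 -0.42915092 -0.90929747  0.41409688 -0.18643417 -1.33995175] (array([ 0.01, -0.11,  0.09]), array([ 0. , -0.1, -0.3]))
```

View pics/w1.png

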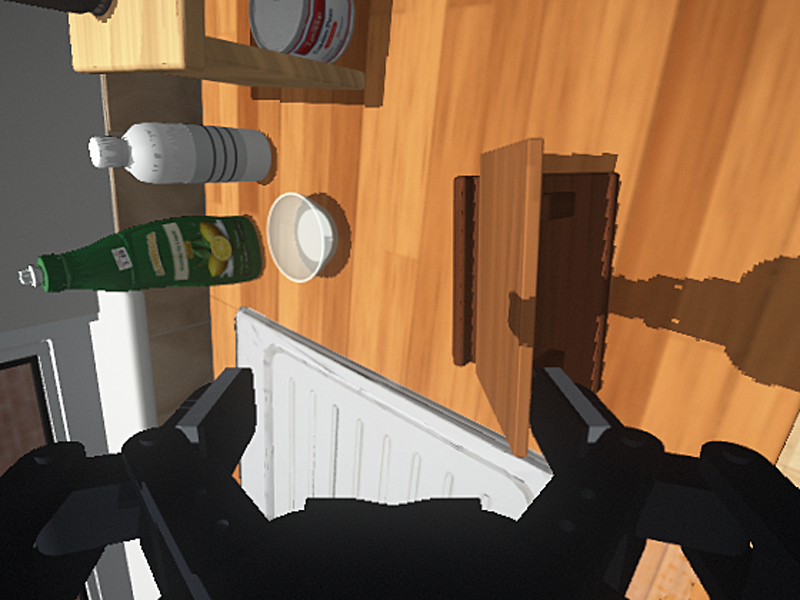

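The wrist view shows the ruler's upper edge from (528,140)/(543,138) at its right end to (512,455)/(526,457) at its left end. Its far lower corner at the right end is at (482,152), all in 800-px coordinates.

```bash
python3 - <<'E'
from h import *
import pickle
c=pickle.load(open("w1.pkl","rb"))
k=560/800
obs=(np.array([(528,140),(543,138),(512,455),(526,457),(482,152)])+.5)*k-.5
def f(p):
    Rz=R.from_euler("z",p[2]); n=np.array([c40,0,s40]);u=np.array([-s40,0,c40])
    P=lambda a,y,side:Rz.apply(4e-3*side*n+u*a+np.array([0,y,0]))+[p[0],p[1],.0126+(p[3] if len(p)>3 else 0)]
    return (proj(c,[P(.12,-.085,1),P(.12,-.085,-1),P(.12,.085,1),P(.12,.085,-1),P(0,-.085,1)])-obs).ravel()
for x0 in ([.49,.2,.12],[.49,.2,.12,0]):
    o=least_squares(f,x0); p=o.x
    g=R.from_euler("z",p[2]).apply([-.102*s40,0,0])+[p[0],p[1],.0907+(p[3] if len(p)>3 else 0)]
    print(p,"grip",g,np.degrees(p[2]),o.fun.round(1))
E
```

```text
[0.48885528 0.20584996 0.13802742] grip [0.42391451 0.19682899 0.0907    ] 7.908388831492017 [-0.3 -1.7  1.  -0.5 -0.7  2.2 -0.5  0.6 -1.3  0.3]
[ 0.48975341  0.20643392  0.13936849 -0.00268561] grip [0.42482479 0.19732587 0.08801439] 7.985226331119041 [-0.2 -0.8  1.   0.4 -0.2  0.7 -0.1 -0.9 -0.9  0.9]
```

```bash
python3 - <<'E'
from h import *
Rw=toolR(7.9); g=np.array([.424,.197,.0905]); z=Rw.apply([0,0,1])
for d in (-.055,0,.005): print(d,delta(g+d*z,Rw))
E
```

```text
-0.055 (array([-0.16,  7.1 ,  2.94]), array([-0. , -0.6, -1. ]))
0 (array([-0.21,  7.1 ,  8.44]), array([-0. , -0.6, -1. ]))
0.005 (array([-0.22,  7.11,  8.94]), array([-0. , -0.6, -1. ]))
```

```bash
python3 -m inch '[1,-0.1,3,1.2,0,-0.6,-1,1,-0.2,5,2,0,-0.6,-1,1,-0.2,7.1,2.9,0,-0.6,-1,1,-0.2,7.1,2.9,0,-0.6,-1,1,-0.2,7.1,2.9,0,-0.6,-1,1,-0.2,7.1,4.5,0,-0.6,-1,1,-0.2,7.1,6,0,-0.6,-1,1,-0.2,7.1,7.5,0,-0.6,-1,1,-0.2,7.1,8.5,0,-0.6,-1,1,-0.2,7.1,8.9,0,-0.6,-1,1,-0.2,7.1,8.9,0,-0.6,-1]' 
python3 - <<'E'
from h import *
Rw=toolR(7.9); g=np.array([.424,.197,.0905]); z=Rw.apply([0,0,1])
print(delta(g+.005*z,Rw))
cv2.imwrite("pics/w2.png",cv2.resize(snapshot("wrist")[:,:,::-1],(800,600)))
E
```

```text
time_s: 2.73
position: [0.4296, 0.1982, 0.0885]
orientation: [-0.259, 0.709, -0.616, 0.226]
ft_force: [-1.4, 0.2, -0.5]
gripper_width: 0.0851
grip_force: 0.0
(array([ 0.04,  0.31, -0.02]), array([-0.2,  0. ,  0.2]))
```

View pics/w2.png

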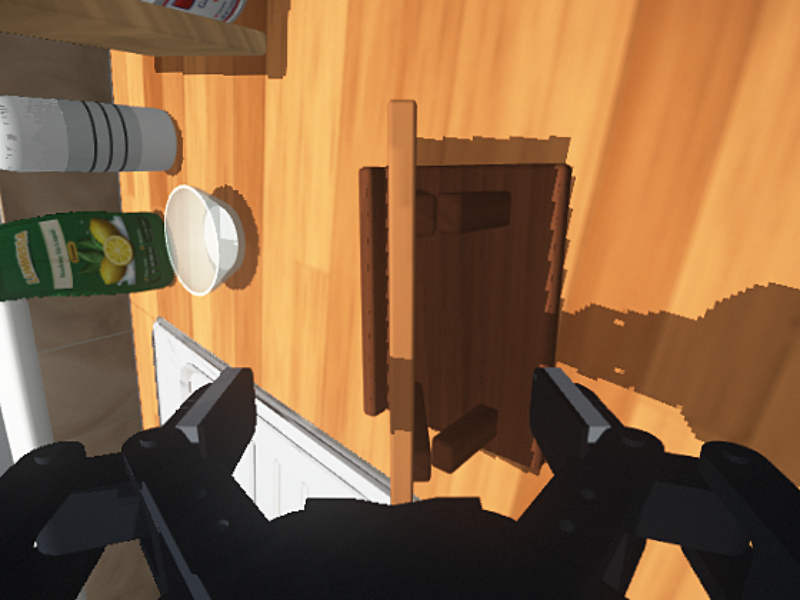

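The ruler strip is centred at about x = 402, against a finger midpoint of about 393. That matches the measured +3 mm error in tool y, so I'll correct it and then close.

```bash
python3 -m inch '[1,0,0.3,0,0,0,0,1,0,0.3,0,0,0,0,1,0,0.3,0,0,0,0,-1,0,0.3,0,0,0,0,-1,0,0.3,0,0,0,0,-1,0,0.3,0,0,0,0,-1,0,0.3,0,0,0,0,-1,0,0.3,0,0,0,0,-1,0,0.3,0,0,0,0,-1,0,0.3,0,0,0,0,-1,0,0.3,0,0,0,0,-1,0,0.3,0,0,0,0,-1,0,0.3,0,0,0,0,-1,0,0.3,0,0,0,0]' 60
python3 - <<'E'
from h import *
Rw=toolR(7.9); g=np.array([.424,.197,.0905]); z=Rw.apply([0,0,1])
print(delta(g+.005*z,Rw)); s=get_state(); print(s["ft_force"],s["moment"],s["orientation"].tolist(),s["position"].tolist())
E
```

```text
time_s: 3.95
position: [0.426, 0.1979, 0.0863]
orientation: [-0.258, 0.71, -0.616, 0.225]
ft_force: [1.5, 0.5, -0.1]
gripper_width: 0.0055
grip_force: 59.5
(array([ 0.07, -0.11,  0.04]), array([0. , 0. , 0.2]))
[ 1.5329739   0.50186587 -0.12049235] [-0.05090927  0.51898657 -0.04274047] [-0.2575296249607411, 0.7099047759369712, -0.6156944240411647, 0.22502017148264086] [0.4260184073223358, 0.19794576839611888, 0.0862639713020701]
```

```bash
python3 -m inch '[-1,0,-0.6,-0.8,0,0,0,-1,0,-1.9,-2.3,0,0,0,-1,0,-3.9,-4.6,0,0,0,-1,0,-5.8,-6.9,0,0,0,-1,0,-7.7,-9.2,0,0,0,-1,0,-7.7,-9.2,0,0,0]'
python3 - <<'E'
from h import *
print(delta([.43,-.19,.15],toolR(-1)),get_state()["moment"])
E
```

```text
time_s: 4.45
position: [0.4299, 0.2001, 0.2151]
orientation: [-0.263, 0.708, -0.615, 0.228]
ft_force: [2.1, 0.7, 0.7]
gripper_width: 0.0052
grip_force: 59.5
(array([38.63,  8.37,  1.32]), array([-0.7,  5.9,  6.9])) [-0.02623377  0.65792844  0.0053106 ]
```

```bash
python3 -m inch '[-1,3,0.6,0.1,0,0.5,0.6,-1,7,1,0.2,0,1,1.2,-1,11,2,0.4,0,1.5,2,-1,15,3,0.5,0,2,3,-1,19,4,0.7,0,3,4,-1,23,5,0.8,0,4,5,-1,27,6,1,0,4.5,5.5,-1,31,7,1.1,-0.3,5,6,-1,34.5,7.5,1.2,-0.5,5.5,6.5,-1,37.5,8.2,1.3,-0.7,5.9,6.9,-1,38.6,8.4,1.3,-0.7,5.9,6.9,-1,38.6,8.4,1.3,-0.7,5.9,6.9,-1,38.6,8.4,1.3,-0.7,5.9,6.9,-1,38.6,8.4,1.3,-0.7,5.9,6.9]'
python3 - <<'E'
from h import *
import pickle
s=get_state();c=get_calibration("wrist");im=snapshot("wrist")[:,:,::-1]
print(delta([.43,-.19,.15],toolR(-1)))
pickle.dump((c,s),open("w3.pkl","wb"))
cv2.imwrite("pics/w3.png",cv2.resize(im,(800,600),interpolation=cv2.INTER_CUBIC))
E
```

```text
time_s: 5.62
position: [0.4239, -0.1899, 0.142]
orientation: [0.235, -0.661, 0.671, -0.24]
ft_force: [-0.1, 0.2, -1.0]
gripper_width: 0.0055
grip_force: 59.5
(array([ 0.02, -0.95, -0.22]), array([ 0.7, -0.1,  0.2]))
```

View pics/w3.png

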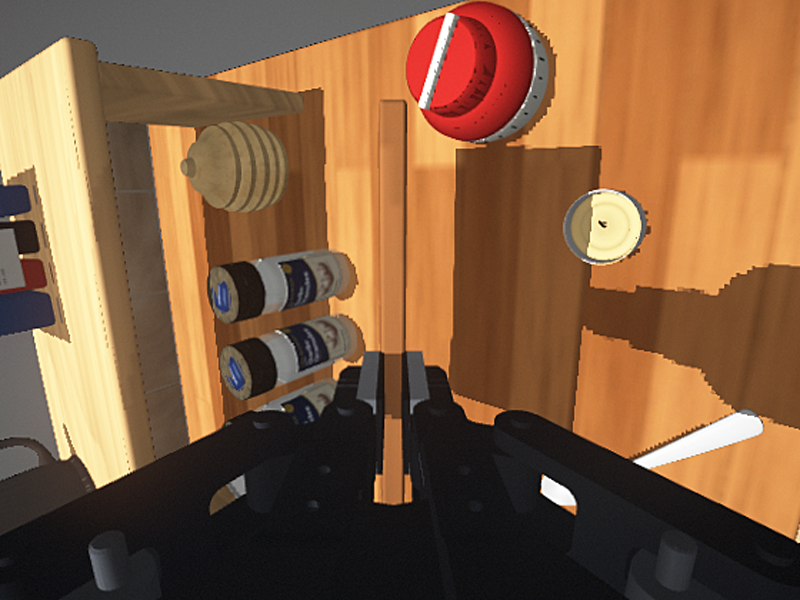

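The wrist view shows the pot's knob at (187,167) and its front silhouette at x≈287. Jar lids are at (224,300) and (235,370), the right jar's base is at x≈345–355, and the inner front foot of the right panel is at about (302,107). The ruler sits straight in the jaws.

```bash
python3 - <<'E'
from h import *
import pickle
c,s=pickle.load(open("w3.pkl","rb"));k=.7
P=lambda u,v:((u+.5)*k-.5,(v+.5)*k-.5)
up=lambda q:((np.array(q)+.5)/k-.5).round(0)
pot=onz(c,P(184,167),.080);print("pot axis",pot)
for z in (0,.01,.02,.03,.04):
    a=np.linspace(0,2*np.pi,72);q=up(proj(c,np.c_[pot[0]+.038*np.cos(a),pot[1]+.038*np.sin(a),0*a+z]))
    print(z,"umax",q[:,0].max(),"v",q[:,1].min(),q[:,1].max())
for p in [(224,300),(235,370)]:
    j=onz(c,P(*p),.105);print("jar",j)
    for r in(.0205,):
        a=np.linspace(0,2*np.pi,72);q=up(proj(c,np.c_[j[0]+r*np.cos(a),j[1]+r*np.sin(a),0*a]));print(" base u",q[:,0].max(),"v",q[:,1].min(),q[:,1].max())
print("panel foot",onz(c,P(302,107),0),onz(c,P(302,93),0))
print("board front low",onz(c,P(105,75),.155),onz(c,P(155,460),.155))
print("board front top",onz(c,P(97,50),.173),onz(c,P(132,460),.173))
Rt=rot(s["orientation"])
for y in(-4e-3,4e-3): print("ruler end pred",up(proj(c,s["position"]+Rt.apply([[.085,y,-.023]]))))
E
```

```text
pot axis [ 0.68287413 -0.26688919  0.08      ]
0 umax 295.0 v 124.0 210.0
0.01 umax 286.0 v 123.0 211.0
0.02 umax 276.0 v 122.0 211.0
0.03 umax 266.0 v 121.0 212.0
0.04 umax 256.0 v 120.0 213.0
jar [ 0.59975168 -0.17732605  0.105     ]
 base u 354.0 v 251.0 299.0
jar [ 0.59521411 -0.12771269  0.105     ]
 base u 360.0 v 309.0 355.0
panel foot [ 0.63220347 -0.31358725  0.        ] [ 0.63132789 -0.32425956  0.        ]
board front low [ 0.61448084 -0.31349797  0.155     ] [ 0.62760491 -0.06819739  0.155     ]
board front top [ 0.57206004 -0.31544105  0.173     ] [ 0.61608021 -0.08224457  0.173     ]
ruler end pred [[374. 103.]]
ruler end pred [[403. 103.]]
```

```bash
python3 - <<'E'
from h import *
import pickle
c1=pickle.load(open("w1.pkl","rb"));k=.7
P=lambda u,v:((u+.5)*k-.5,(v+.5)*k-.5)
print("left foot",onz(c1,P(365,90),0))
T=get_calibration("top");im=cv2.GaussianBlur(cv2.cvtColor(cv2.imread("pics/top0.png"),6),(1,3),0).astype(float)
pts=[]
for u in range(256,412,2):
    col=im[176:202,u];g=np.diff(col);i=int(np.argmin(g))
    if 0<i<len(g)-1:
        d=(g[i-1]-g[i+1])/(2*(g[i-1]-2*g[i]+g[i+1]));pts.append(onz(T,(u,176.5+i+d),.164))
pts=np.array(pts)
for _ in range(3):
    a=np.polyfit(pts[:,1],pts[:,0],1);r=pts[:,0]-np.polyval(a,pts[:,1]);pts=pts[abs(r)<2*r.std()]
print("board front x at y=-.12",np.polyval(a,-.12),"yaw",-np.degrees(np.arctan(a[0])),len(pts),r.std())
E
```

```text
left foot [6.36077481e-01 7.98967005e-02 5.55111512e-17]
board front x at y=-.12 0.6264186442840171 yaw -0.7617586349260242 68 0.0003171131922278709
```

```bash
python3 - <<'E'
from h import *
for p in ([.47,-.122,.11],[.4895,-.122,.082]): print(delta(p,toolR(-.7)))
E
```

```text
(array([-6.85, -1.45,  5.32]), array([ 0.7, -0.3, -0. ]))
(array([-6.89, -1.18,  8.72]), array([ 0.7, -0.3, -0. ]))
```

```bash
python3 -m inch '[-1,-2,-0.5,1.5,0.7,-0.3,0,-1,-4.5,-1,3.5,0.7,-0.3,0,-1,-6.8,-1.4,5.3,0.7,-0.3,0,-1,-6.9,-1.3,6.8,0.7,-0.3,0,-1,-6.9,-1.2,8,0.7,-0.3,0,-1,-6.9,-1.2,8.7,0.7,-0.3,0,-1,-6.9,-1.2,8.7,0.7,-0.3,0,-1,-6.9,-1.2,8.7,0.7,-0.3,0,-1,-6.9,-1.2,8.7,0.7,-0.3,0,-1,-6.9,-1.2,8.7,0.7,-0.3,0,-1,-6.9,-1.2,8.7,0.7,-0.3,0,-1,-6.9,-1.2,8.7,0.7,-0.3,0]'
python3 - <<'E'
from h import *
for p in ([.4895,-.122,.082],[.638-.0655,-.122,.082]): print(delta(p,toolR(-.7)))
E
```

```text
time_s: 6.67
position: [0.4903, -0.125, 0.0837]
orientation: [0.24, -0.66, 0.669, -0.245]
ft_force: [0.5, -0.4, -1.3]
gripper_width: 0.0057
grip_force: 59.5
(array([-0.3 ,  0.17,  0.08]), array([-0.1, -0.2, -0.1]))
(array([-0.42, -6.18,  5.42]), array([-0.1, -0.2, -0.1]))
```

```bash
python3 -m inch '[-1,-0.3,0.1,0.1,-0.1,-0.2,-0.1,-1,-0.3,-0.15,0.31,-0.1,-0.2,-0.1,-1,-0.3,-0.4,0.52,-0.1,-0.2,-0.1,-1,-0.3,-0.65,0.73,-0.1,-0.2,-0.1,-1,-0.3,-0.9,0.94,-0.1,-0.2,-0.1,-1,-0.3,-1.15,1.15,-0.1,-0.2,-0.1,-1,-0.3,-1.4,1.36,-0.1,-0.2,-0.1,-1,-0.3,-1.65,1.57,-0.1,-0.2,-0.1,-1,-0.3,-1.9,1.78,-0.1,-0.2,-0.1,-1,-0.3,-2.15,1.99,-0.1,-0.2,-0.1,-1,-0.3,-2.4,2.2,-0.1,-0.2,-0.1,-1,-0.3,-2.65,2.41,-0.1,-0.2,-0.1,-1,-0.35,-2.9,2.62,-0.1,-0.2,-0.1,-1,-0.35,-3.15,2.83,-0.1,-0.2,-0.1,-1,-0.35,-3.4,3.04,-0.1,-0.2,-0.1,-1,-0.35,-3.65,3.25,-0.1,-0.2,-0.1,-1,-0.35,-3.9,3.46,-0.1,-0.2,-0.1,-1,-0.35,-4.15,3.67,-0.1,-0.2,-0.1,-1,-0.4,-4.4,3.88,-0.1,-0.2,-0.1,-1,-0.4,-4.65,4.09,-0.1,-0.2,-0.1]'
python3 - <<'E'
from h import *
print(delta([.638-.0655,-.122,.082],toolR(-.7)))
E
```

```text
time_s: 8.33
position: [0.5524, -0.1212, 0.0816]
orientation: [0.24, -0.661, 0.668, -0.242]
ft_force: [-1.6, -0.3, -1.1]
gripper_width: 0.0052
grip_force: 59.7
(array([ 0.06, -1.57,  1.26]), array([0.1, 0.1, 0.1]))
```

```bash
python3 -m inch '[-1,0,-0.25,0.21,0.1,0.1,0.1,-1,0,-0.5,0.41,0.1,0.1,0.1,-1,0,-0.75,0.61,0.1,0.1,0.1,-1,0,-1,0.82,0.1,0.1,0.1,-1,0,-1.2,0.98,0.1,0.1,0.1,-1,0,-1.35,1.1,0.1,0.1,0.1,-1,0,-1.5,1.22,0.1,0.1,0.1,-1,0,-1.5,1.22,0.1,0.1,0.1,-1,0,-1.5,1.22,0.1,0.1,0.1,-1,0,-1.5,1.22,0.1,0.1,0.1,-1,0,-1.5,1.22,0.1,0.1,0.1,-1,0,-1.5,1.22,0.1,0.1,0.1]'
python3 - <<'E'
from h import *
print(delta([.638-.0655,-.122,.082],toolR(-.7)))
for p in ([.5,-.122,.085],[.44,-.15,.12]): print(delta(p,toolR(-.7)))
E
```

```text
time_s: 9.33
position: [0.5714, -0.1215, 0.0819]
orientation: [0.241, -0.66, 0.669, -0.243]
ft_force: [-1.5, 0.2, -0.9]
gripper_width: 0.0057
grip_force: 59.6
(array([ 0.05, -0.09,  0.07]), array([-0., -0., -0.]))
(array([ 0.14,  5.27, -4.82]), array([-0., -0., -0.]))
(array([  3.02,   7.59, -11.34]), array([-0., -0., -0.]))
```

```bash
python3 -m inch '[-1,0,1,-0.9,0,0,0,-1,0.1,3.2,-2.9,0,0,0,-1,0.1,5.3,-4.8,0,0,0,-1,1,6,-7,0,0,0,-1,2,6.8,-9.2,0,0,0,-1,3,7.6,-11.3,0,0,0,-1,3,7.6,-11.3,0,0,0,-1,3,7.6,-11.3,0,0,0,-1,3,7.6,-11.3,0,0,0,-1,3,7.6,-11.3,0,0,0,-1,3,7.6,-11.3,0,0,0,-1,3,7.6,-11.3,0,0,0]'
python3 - <<'E'
from h import *
import pickle
s=get_state();c=get_calibration("wrist");im=snapshot("wrist")[:,:,::-1]
sc=snapshot("scene")[:,:,::-1]
pickle.dump((c,s),open("w4.pkl","wb"));cv2.imwrite("pics/w4raw.png",im);cv2.imwrite("pics/s4raw.png",sc)
# left half of wrist view holds shelf; enlarge x3 , beside scene crop
a=cv2.resize(im[60:300,60:260],None,fx=2.5,fy=2.5,interpolation=cv2.INTER_CUBIC)
b=cv2.resize(sc[130:230,260:360],None,fx=3,fy=3,interpolation=cv2.INTER_CUBIC)
o=np.zeros((600,800,3),np.uint8);o[:600,:500]=a;o[:300,500:]=b;cv2.imwrite("pics/v4.png",o)
E
```

```text
time_s: 10.33
position: [0.4403, -0.1489, 0.1189]
orientation: [0.241, -0.661, 0.668, -0.242]
ft_force: [0.2, -0.5, -1.2]
gripper_width: 0.0052
grip_force: 59.5
```

View pics/v4.png

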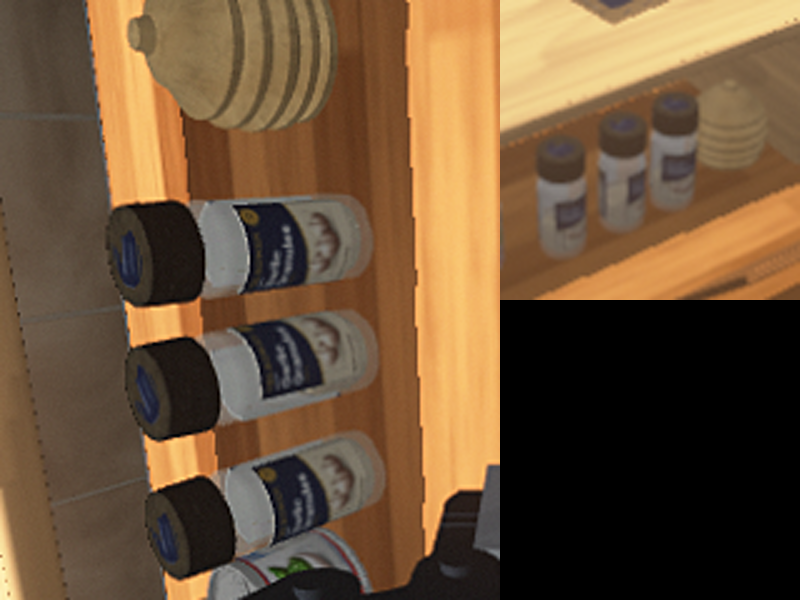

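The jars now stand upright in a line. In the crop their base fronts are at u≈372, 378 and 384, the pot's front silhouette is at u≈338, and its knob tip is at about (135,32).

```bash
python3 - <<'E'
from h import *
import pickle
c,s=pickle.load(open("w4.pkl","rb"))
P=lambda u,v:(60+(u+.5)/2.5-.5,60+(v+.5)/2.5-.5)
up=lambda q:((np.array(q)-[60,60]+.5)*2.5-.5)
a=np.linspace(0,2*np.pi,180)
circ=lambda x,y,r,z:up(proj(c,np.c_[x+r*np.cos(a),y+r*np.sin(a),0*a+z]))
for n,lid,um,vc in (("R",(128,256),372,245),("M",(147,390),378,355),("L",(165,540),384,477)):
    f=lambda p:[max(circ(p[0],p[1],.0205,0)[:,0])-um, up(proj(c,[[p[0],p[1],.105]]))[0,1]-lid[1]]
    p=least_squares(f,[.658,-.12],diff_step=1e-4).x
    print(n,"base fit",p,"front",p[0]-.0205,"lid pos",onz(c,P(*lid),.105)[:2],"base v",circ(*p,.0205,0)[:,1].min(),circ(*p,.0205,0)[:,1].max())
pot=onz(c,P(135,32),.081);print("pot knob",pot)
for z in(0,.005,.01,.015,.02,.03):
    q=circ(pot[0],pot[1],.038,z);print(z,q[:,0].max(),q[q[:,0].argmax(),1],q[:,1].max())
    f=lambda p:[circ(p[0],-.267,.038,z)[:,0].max()-338];print("  axis x if widest here",least_squares(f,[.68],diff_step=1e-4).x)
print("lead edge was at", .5714+.0655)
E
```

```text
R base fit [ 0.65872184 -0.18074235] front 0.6382218403792195 lid pos [ 0.65525126 -0.18095281] base v 191.14369580523135 277.29831875931455
M base fit [ 0.65939514 -0.12669423] front 0.6388951378173289 lid pos [ 0.65446678 -0.12755843] base v 303.311858344376 384.5251089847262
L base fit [ 0.66113978 -0.05975228] front 0.6406397792310957 lid pos [ 0.65780295 -0.06080681] base v 431.2476612086149 507.23636373557366
pot knob [ 0.6790389 -0.266803   0.081    ]
0 356.7639373558673 48.55936695972052 132.52162671679113
  axis x if widest here [0.6926687]
0.005 347.588930324936 47.52354012637231 132.37353719720136
  axis x if widest here [0.68592445]
0.01 338.22773195832906 49.72600261725408 132.22517903302804
  axis x if widest here [0.67918032]
0.015 328.6810915276842 48.68934289086252 132.07662912475757
  axis x if widest here [0.67243632]
0.02 318.9354112616432 47.63486954094074 131.92797111030802
  axis x if widest here [0.66569246]
0.03 298.82312888547824 45.47093736284798 131.63070228005023
  axis x if widest here [0.6522052]
lead edge was at 0.6369
```

```bash
python3 - <<'E'
from h import *
S=get_calibration("scene")
P=lambda u,v:(260+(u-500+.5)/3-.5,130+(v+.5)/3-.5)
for n,p,z in (("L",(560,148),.105),("M",(623,123),.105),("R",(676,101),.105),("pot",(731,84),.082)): print(n,onz(S,P(*p),z))
im=cv2.imread("pics/s4raw.png");d=im[130:210,300:360]
w=cv2.imread("pics/w4raw.png")[40:150,100:230]
o=np.zeros((600,800,3),np.uint8)
o[:400,:300]=cv2.resize(d,None,fx=5,fy=5,interpolation=cv2.INTER_CUBIC)
o[:440,300:820]=cv2.resize(w,None,fx=4,fy=4,interpolation=cv2.INTER_CUBIC)[:,:500]
cv2.imwrite("pics/v5.png",o)
E
```

```text
L [ 0.65872784 -0.06202807  0.105     ]
M [ 0.65879031 -0.12520485  0.105     ]
R [ 0.66009593 -0.18214843  0.105     ]
pot [ 0.68059317 -0.26239986  0.082     ]
```

View pics/v5.png

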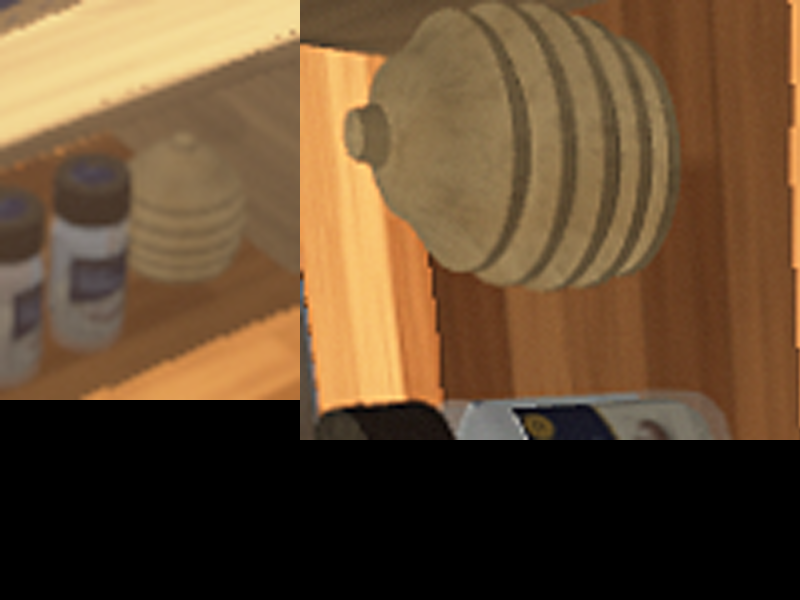

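The pot narrows toward its base. Its knob top centre is at crop (352,130) in the wrist view and (182,137) in the scene view, and the right jar's lid centre is at scene crop (92,172).

```bash
python3 - <<'E'
from h import *
import pickle
c,s=pickle.load(open("w4.pkl","rb"));S=get_calibration("scene")
print("wrist pot",onz(c,(100+52.5/4-.5,40+130.5/4-.5),.082), onz(c,(100+50.5/4-.5,40+130.5/4-.5),.082))
P=lambda u,v:(300+(u+.5)/5-.5,130+(v+.5)/5-.5)
print("scene pot",onz(S,P(182,136),.082),"jarR",onz(S,P(92,173),.105))
c3,s3=pickle.load(open("w3.pkl","rb"));k=.7
print("w3 pot",onz(c3,(184.5*k-.5,167.5*k-.5),.082))
# silhouette: sphere-like body, lower silhouette in w4 via ring extremes
up=lambda q:((np.array(q)-[100,40]+.5)*4-.5+[300,0])
a=np.linspace(0,2*np.pi,360)
for x in (.678,.681,.684):
  for r,z in((.038,.03),(.036,.015),(.033,.006),(.030,0.0)):
    q=up(proj(c,np.c_[x+r*np.cos(a),-.266+r*np.sin(a),0*a+z]));print(x,r,z,"umax",q[:,0].max().round(),"v",q[:,1].max().round(),"at u",q[q[:,1].argmax(),0].round())
E
```

```text
wrist pot [ 0.67914622 -0.26707806  0.082     ] [ 0.68024846 -0.26720339  0.082     ]
scene pot [ 0.68499882 -0.26363206  0.082     ] jarR [ 0.65740094 -0.17902277  0.105     ]
w3 pot [ 0.67895846 -0.26674592  0.082     ]
0.678 0.038 0.03 umax 621.0 v 294.0 at u 551.0
0.678 0.036 0.015 umax 664.0 v 287.0 at u 596.0
0.678 0.033 0.006 umax 685.0 v 277.0 at u 621.0
0.678 0.03 0.0 umax 696.0 v 267.0 at u 637.0
0.681 0.038 0.03 umax 614.0 v 294.0 at u 545.0
0.681 0.036 0.015 umax 658.0 v 288.0 at u 590.0
0.681 0.033 0.006 umax 678.0 v 278.0 at u 615.0
0.681 0.03 0.0 umax 689.0 v 268.0 at u 631.0
0.684 0.038 0.03 umax 608.0 v 294.0 at u 540.0
0.684 0.036 0.015 umax 651.0 v 288.0 at u 585.0
0.684 0.033 0.006 umax 672.0 v 278.0 at u 609.0
0.684 0.03 0.0 umax 683.0 v 268.0 at u 626.0
```

```bash
python3 - <<'E'
from h import *
for p in ([.49,-.122,.082],[.563,-.122,.082],[.5793,-.122,.082]): print(delta(p,toolR(-.7)))
E
```

```text
(array([-2.76, -1.4 ,  6.01]), array([ 0. ,  0.1, -0. ]))
(array([-2.85, -7.  , 10.7 ]), array([ 0. ,  0.1, -0. ]))
(array([-2.87, -8.25, 11.75]), array([ 0. ,  0.1, -0. ]))
```

```bash
python3 -m inch '[-1,-1,-0.5,2,0,0.1,0,-1,-2,-1,4.3,0,0.1,0,-1,-2.8,-1.4,6,0,0.1,0,-1,-2.8,-1.4,6,0,0.1,0,-1,-2.8,-3,7.35,0,0.1,0,-1,-2.8,-4.5,8.6,0,0.1,0,-1,-2.8,-5.8,9.7,0,0.1,0,-1,-2.85,-6.6,10.36,0,0.1,0,-1,-2.85,-7,10.7,0,0.1,0,-1,-2.85,-7.2,10.87,0,0.1,0,-1,-2.85,-7.4,11.04,0,0.1,0,-1,-2.85,-7.6,11.2,0,0.1,0,-1,-2.85,-7.8,11.37,0,0.1,0,-1,-2.85,-7.95,11.5,0,0.1,0,-1,-2.85,-8.1,11.62,0,0.1,0,-1,-2.85,-8.1,11.62,0,0.1,0,-1,-2.85,-8.1,11.62,0,0.1,0,-1,-2.85,-8.1,11.62,0,0.1,0]'
python3 - <<'E'
from h import *
print(delta([.5793,-.122,.082],toolR(-.7)))
E
```

```text
time_s: 11.93
position: [0.577, -0.123, 0.0824]
orientation: [0.24, -0.66, 0.669, -0.244]
ft_force: [-1.0, 0.1, -1.1]
gripper_width: 0.005
grip_force: 59.6
(array([-0.1 , -0.15,  0.18]), array([ 0. , -0.1, -0.1]))
```

```bash
python3 -m inch '[-1,-0.1,-0.08,0.09,0,-0.1,-0.1,-1,-0.1,-0.16,0.17,0,-0.1,-0.1,-1,-0.1,-0.18,0.18,0,-0.1,-0.1,-1,-0.1,-0.18,0.18,0,-0.1,-0.1,-1,-0.1,-0.18,0.18,0,-0.1,-0.1,-1,-0.1,-0.18,0.18,0,-0.1,-0.1]'
python3 - <<'E'
from h import *
print(delta([.5793,-.122,.082],toolR(-.7)))
for p in ([.5,-.122,.085],[.44,-.17,.12]): print(delta(p,toolR(-.7)))
E
```

```text
time_s: 12.43
position: [0.5799, -0.1221, 0.0825]
orientation: [0.24, -0.661, 0.668, -0.244]
ft_force: [-1.6, -0.1, -1.5]
gripper_width: 0.0057
grip_force: 59.6
(array([-0.01,  0.07, -0.  ]), array([-0. ,  0. ,  0.1]))
(array([ 0.09,  5.95, -5.33]), array([-0. ,  0. ,  0.1]))
(array([  4.96,   8.26, -11.83]), array([-0. ,  0. ,  0.1]))
```

```bash
python3 -m inch '[-1,0,1,-0.9,0,0,0,-1,0.1,3.2,-2.9,0,0,0,-1,0.1,5.9,-5.3,0,0,0,-1,1.7,6.7,-7.5,0,0,0,-1,3.3,7.5,-9.7,0,0,0,-1,5,8.3,-11.8,0,0,0,-1,5,8.3,-11.8,0,0,0,-1,5,8.3,-11.8,0,0,0,-1,5,8.3,-11.8,0,0,0,-1,5,8.3,-11.8,0,0,0,-1,5,8.3,-11.8,0,0,0,-1,5,8.3,-11.8,0,0,0]'
python3 - <<'E'
from h import *
import pickle
s=get_state();c=get_calibration("wrist");im=snapshot("wrist")[:,:,::-1]
sc=snapshot("scene")[:,:,::-1]
pickle.dump((c,s),open("w6.pkl","wb"));cv2.imwrite("pics/w6raw.png",im);cv2.imwrite("pics/s6raw.png",sc)
a=cv2.resize(im[60:300,80:240],None,fx=2.5,fy=2.5,interpolation=cv2.INTER_CUBIC)
b=cv2.resize(sc[130:230,260:360],None,fx=4,fy=4,interpolation=cv2.INTER_CUBIC)
o=np.zeros((600,800,3),np.uint8);o[:600,:400]=a;o[:400,400:]=b;cv2.imwrite("pics/v6.png",o)
E
```

```text
time_s: 13.43
position: [0.44, -0.1691, 0.1187]
orientation: [0.241, -0.661, 0.668, -0.243]
ft_force: [-0.1, -0.5, -1.0]
gripper_width: 0.0056
grip_force: 59.5
```

View pics/v6.png

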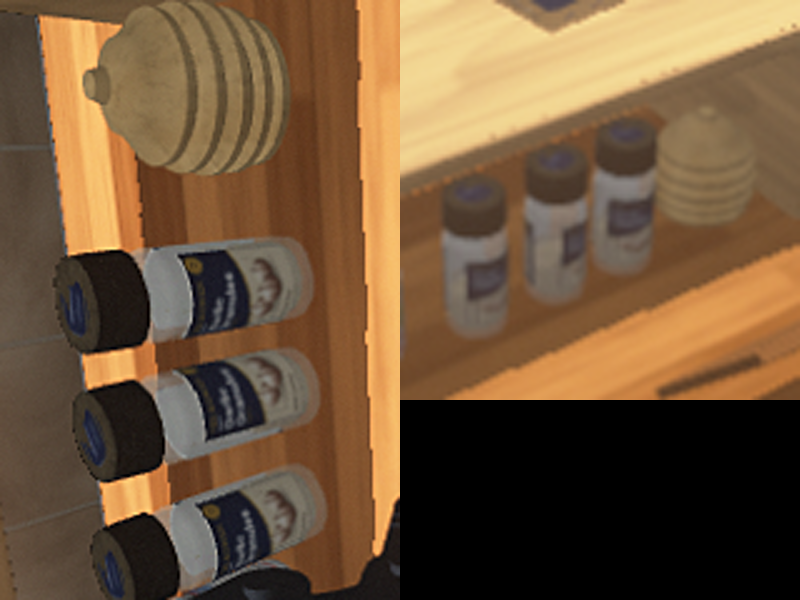

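```bash
python3 - <<'E'
from h import *
import pickle
c,s=pickle.load(open("w6.pkl","rb"));S=get_calibration("scene")
P=lambda u,v:(80+(u+.5)/2.5-.5,60+(v+.5)/2.5-.5)
Q=lambda u,v:(260+(u-400+.5)/4-.5,130+(v+.5)/4-.5)
up=lambda q:((np.array(q)-[80,60]+.5)*2.5-.5);a=np.linspace(0,2*np.pi,180)
for n,l,q,um in (("L",(112,570),(477,187),326),("M",(95,434),(555,159),320),("R",(77,304),(627,131),314)):
    y=onz(c,P(*l),.105)[1]
    f=lambda p:[up(proj(c,np.c_[p[0]+.0205*np.cos(a),y+.0205*np.sin(a),0*a]))[:,0].max()-um]
    print(n,"lid wrist",onz(c,P(*l),.105)[:2],"scene",onz(S,Q(*q),.105)[:2],"base axis",least_squares(f,[.66],diff_step=1e-4).x)
print("pot wrist",onz(c,P(89,85),.082)[:2],"scene",onz(S,Q(708,110),.082)[:2])
E
```

```text
L lid wrist [ 0.66422684 -0.06417677] scene [ 0.66904725 -0.06633613] base axis [0.66812256]
M lid wrist [ 0.66138955 -0.1272646 ] scene [ 0.66669131 -0.12365824] base axis [0.66672481]
R lid wrist [ 0.66140836 -0.18145004] scene [ 0.6664779  -0.18060608] base axis [0.66603917]
pot wrist [ 0.67834652 -0.26619862] scene [ 0.68276627 -0.26403052]
```

The row is within about 1 mm: the pot axis sits 16.3–16.9 mm behind the right jar's axis, and 16.5 is wanted. Next I'll return the ruler.

```bash
cat >> h.py <<'E'
HP=np.array([0.4260184,0.1979458,0.0862640]); HR=rot(np.array([-0.25752962,0.70990478,-0.61569442,0.22502017]))
E
python3 - <<'E'
from h import *
print(delta([.43,-.16,.2063],toolR(-.7))); print(delta(HP+[0,0,.12],HR))
E
```

```text
(array([-0.94, -4.84, -7.34]), array([0. , 0.1, 0.1]))
(array([-36.73,  -4.26,  -7.81]), array([ 0. , -5.4, -6.7]))
```

```bash
python3 -m inch '[-1,0,-1.5,-2.3,0,0,0,-1,-0.4,-3.2,-4.8,0,0,0,-1,-1,-4.8,-7.3,0,0,0,-1,-4,-4.8,-7.4,0,0,0,-1,-8,-4.8,-7.4,0,-1,-1,-1,-12,-4.7,-7.5,0,-2,-2,-1,-16,-4.7,-7.5,0,-3,-3,-1,-20,-4.6,-7.6,0,-4,-4,-1,-24,-4.5,-7.6,0,-5,-5,-1,-28,-4.4,-7.7,0,-5.4,-6,-1,-32,-4.3,-7.8,0,-5.4,-6.7,-1,-35,-4.3,-7.8,0,-5.4,-6.7,-1,-36.7,-4.3,-7.8,0,-5.4,-6.7,-1,-36.7,-4.3,-7.8,0,-5.4,-6.7,-1,-36.7,-4.3,-7.8,0,-5.4,-6.7,-1,-36.7,-4.3,-7.8,0,-5.4,-6.7,-1,-36.7,-4.3,-7.8,0,-5.4,-6.7,-1,-36.7,-4.3,-7.8,0,-5.4,-6.7,-1,-36.7,-4.3,-7.8,0,-5.4,-6.7,-1,-36.7,-4.3,-7.8,0,-5.4,-6.7]'
python3 - <<'E'
from h import *
for h in (.12,.04,.02,.002): print(h,delta(HP+[0,0,h],HR))
E
```

```text
time_s: 15.2
position: [0.4271, 0.1958, 0.2067]
orientation: [-0.257, 0.709, -0.617, 0.226]
ft_force: [-0.2, -0.1, -0.8]
gripper_width: 0.0055
grip_force: 59.5
0.12 (array([-0.23,  0.09, -0.02]), array([-0. , -0.2, -0.2]))
0.04 (array([-0.26,  5.23,  6.11]), array([-0. , -0.2, -0.2]))
0.02 (array([-0.27,  6.52,  7.64]), array([-0. , -0.2, -0.2]))
0.002 (array([-0.27,  7.68,  9.02]), array([-0. , -0.2, -0.2]))
```

Lower to 30 mm above home, settle and re-measure.

```bash
python3 -m inch '[-1,-0.2,1.2,1.3,0,-0.2,-0.2,-1,-0.2,3,3.5,0,-0.2,-0.2,-1,-0.2,4.8,5.6,0,-0.2,-0.2,-1,-0.2,5.9,6.9,0,-0.2,-0.2,-1,-0.2,5.9,6.9,0,-0.2,-0.2,-1,-0.2,5.9,6.9,0,-0.2,-0.2,-1,-0.2,5.9,6.9,0,-0.2,-0.2,-1,-0.2,5.9,6.9,0,-0.2,-0.2,-1,-0.2,5.9,6.9,0,-0.2,-0.2,-1,-0.2,5.9,6.9,0,-0.2,-0.2]'
python3 - <<'E'
from h import *
s=get_state();print(s["position"]-HP)
for h in (.03,.002,.0): print(h,delta(HP+[0,0,h],HR))
E
```

```text
time_s: 16.03
position: [0.427, 0.1988, 0.1178]
orientation: [-0.259, 0.71, -0.614, 0.226]
ft_force: [0.2, 0.6, -0.5]
gripper_width: 0.0055
grip_force: 59.5
[0.00098477 0.00087985 0.03149852]
0.03 (array([0.07, 0.18, 0.04]), array([-0.2,  0.1,  0.1]))
0.002 (array([0.07, 1.99, 2.18]), array([-0.2,  0.1,  0.1]))
0.0 (array([0.07, 2.12, 2.34]), array([-0.2,  0.1,  0.1]))
```

```bash
python3 -m inch '[-1,0.05,0.5,0.5,0,0,0,-1,0.05,0.9,0.9,0,0,0,-1,0.05,1.3,1.35,0,0,0,-1,0.05,1.6,1.7,0,0,0,-1,0.05,1.85,2,0,0,0,-1,0.05,2,2.2,0,0,0,-1,0.05,2.05,2.25,0,0,0,-1,0.05,2.05,2.25,0,0,0,-1,0.05,2.05,2.25,0,0,0,-1,0.05,2.05,2.25,0,0,0]'
python3 - <<'E'
from h import *
for i in range(4):
    s=get_state();print((s["position"]-HP).round(4),s["ft_force"].round(1),s["moment"].round(2));snapshot("wrist")
print(delta(HP,HR))
E
```

```text
time_s: 16.87
position: [0.4257, 0.1983, 0.0865]
orientation: [-0.257, 0.711, -0.615, 0.225]
ft_force: [1.0, 0.2, -1.0]
gripper_width: 0.0057
grip_force: 59.4
[-0.0003  0.0003  0.0003] [ 1.   0.2 -1. ] [-0.    0.55  0.02]
[-0.0003  0.0003  0.0003] [ 1.2 -0.1 -1.1] [-0.02  0.51 -0.01]
[-0.0004  0.0003  0.0003] [ 1.3  0.6 -0.1] [-0.06  0.51  0.  ]
[-0.0004  0.0003  0.0003] [ 2.1 -0.2 -0.8] [-0.06  0.47  0.  ]
(array([ 0.04, -0.01,  0.04]), array([0. , 0. , 0.1]))
```

```bash
python3 -m inch '[0,0,0,0,0,0,0,0,0,0,0,0,0,0,0.5,0,0,0,0,0,0,1,0,0,0,0,0,0,1,0,0,0,0,0,0,1,0,0,0,0,0,0,1,0,0,0,0,0,0,1,0,0,0,0,0,0,1,0,0,-1,0,0,0,1,0,0,-2.5,0,0,0,1,0,0,-4.5,0,0,0,1,0,0,-6.5,0,0,0,1,0,-3,-8.5,0,0,0,1,0,-6,-10.5,0,0,0,1,0,-6,-10.5,0,0,0,1,0,-6,-10.5,0,0,0,1,0,-6,-10.5,0,0,0]'
python3 - <<'E'
from h import *
S=get_calibration("scene");im=snapshot("scene")[:,:,::-1];o=cv2.imread("pics/scene0.png")
cv2.imwrite("pics/s7.png",im)
# rest patch compared with the start, best shift
g=lambda a:cv2.cvtColor(np.ascontiguousarray(a),6).astype(np.float32)
for n,(x,y,w,h) in {"lip+ruler left/right end":(225,262,50,40),"left end":(172,300,45,30)}.items():
    r=cv2.matchTemplate(g(im)[y-6:y+h+6,x-6:x+w+6],g(o)[y:y+h,x:x+w],cv2.TM_CCOEFF_NORMED)
    _,m,_,l=cv2.minMaxLoc(r);print(n,m,np.array(l)-6)
t=snapshot("top")[:,:,::-1];o=cv2.imread("pics/top0.png");x,y,w,h=165,228,80,60
r=cv2.matchTemplate(g(t)[y-6:y+h+6,x-6:x+w+6],g(o)[y:y+h,x:x+w],cv2.TM_CCOEFF_NORMED);print("top",cv2.minMaxLoc(r)[1:])
# row unchanged since the pushed view
a=cv2.imread("pics/s6raw.png");x,y,w,h=262,150,95,70
r=cv2.matchTemplate(g(im)[y-6:y+h+6,x-6:x+w+6],g(a)[y:y+h,x:x+w],cv2.TM_CCOEFF_NORMED);print("row",cv2.minMaxLoc(r)[1:])
E
```

```text
time_s: 18.48
position: [0.4038, 0.1953, 0.2049]
orientation: [-0.257, 0.711, -0.615, 0.225]
ft_force: [-0.5, -0.1, 0.2]
gripper_width: 0.0854
grip_force: 0.0
lip+ruler left/right end 0.33029061555862427 [-5  4]
left end 0.9868537783622742 [0 0]
top (0.8825860619544983, (12, 12), (6, 6))
row (0.6664915680885315, (12, 12), (0, 7))
```

The left end of the ruler matches the start picture exactly, but the arm blocks the other patches. I'll move it aside and compare again.

```bash
python3 -m inch '[1,0,-2,-2.4,0,0,0,1,-3,-2,-3,0,0,0,1,-7,-1,-4,0,0,0,1,-11,0,-5,0,0,0,1,-15,0,-6,0,0,0,1,-19,1,-7,0,0,0,1,-23,2,-8,0,0,0,1,-27,2.5,-8.9,0,0,0,1,-31,2.9,-8.9,0,0,0,1,-34,2.9,-8.9,0,0,0,1,-34,2.9,-8.9,0,0,0,1,-34,2.9,-8.9,0,0,0,1,-34,2.9,-8.9,0,0,0]'
python3 - <<'E'
from h import *
g=lambda a:cv2.cvtColor(np.ascontiguousarray(a),6).astype(np.float32)
def m(n,new,old,x,y,w,h):
    r=cv2.matchTemplate(g(new)[y-6:y+h+6,x-6:x+w+6],g(old)[y:y+h,x:x+w],cv2.TM_CCOEFF_NORMED);_,v,_,l=cv2.minMaxLoc(r);print(n,round(v,3),np.array(l)-6)
s=snapshot("scene")[:,:,::-1];t=snapshot("top")[:,:,::-1];s0=cv2.imread("pics/scene0.png");t0=cv2.imread("pics/top0.png");s6=cv2.imread("pics/s6raw.png")
m("ruler scene",s,s0,172,262,105,95);m("ruler top",t,t0,168,230,75,56)
m("row",s,s6,262,150,95,70);m("pot",s,s0,325,155,26,10);m("tin",s,s0,240,190,20,36);m("mug",s,s0,212,108,40,48)
E
```

```text
time_s: 19.67
position: [0.2765, 0.5193, 0.2513]
orientation: [-0.255, 0.712, -0.614, 0.226]
ft_force: [0.2, 0.2, 0.4]
gripper_width: 0.0855
grip_force: 0.0
ruler scene 0.995 [0 0]
ruler top 0.969 [0 0]
row 0.998 [0 0]
pot 0.994 [0 0]
tin 0.998 [0 0]
mug 1.0 [0 0]
```

```bash
python3 -c "
from workcell import *
print(hand_in())"
```

```text
the job is handed in; nothing more can be done
None
```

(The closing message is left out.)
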